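Sweep the spilled wagon loads into the tray

TASK

Three little wooden wagon-load crates have spilled in front of the open-fronted wooden tray on the model railway stall. With your fingertips, sweep all three along the tabletop through the tray's open front until they are completely inside it; slide them only, do not pick up or lift any. Leave the model van, tank wagon and coach where they stand.

Things in the scene. Friction and masses are not known exactly. Their poses are not given: they have to be found in the camera images.
- tray: fixed wooden tray, three walls 30 mm high, 8 mm thick, open in front; inside 220 mm wide, 120 mm deep; floor flush with the table (thin dark sheet, no step). Origin: middle of the open front edge, on the table; +x runs into the tray, back wall at x = 120 mm, side walls at y = +/-110 mm. Crates and van stand around the open front, 0.14 to 0.18 m from the origin, with clear straight ways in.
- crate1: little slatted wooden crate (a wagon load), plain pale wood, loose, a solid box 26 x 26 x 22 mm high, 14 to 32 g; origin at its centre (11 mm above the table when it lies), z up. The three crates are alike.
- crate2: little slatted wooden crate (a wagon load), plain pale wood, loose, a solid box 26 x 26 x 22 mm high, 14 to 32 g; origin at its centre (11 mm above the table when it lies), z up. The three crates are alike.
- crate3: little slatted wooden crate (a wagon load), plain pale wood, loose, a solid box 26 x 26 x 22 mm high, 14 to 32 g; origin at its centre (11 mm above the table when it lies), z up. The three crates are alike.
- van: grey model van on wheels, 60 long x 23 wide x 29 mm high, loose, 80 g, standing in one of the four spots among the crates; origin at the middle of its underside, x along its length. Not to be moved.
- tank_wagon: model railway tank wagon, bare metal tank on a black frame, 130 long x 31 wide x 47 mm high, loose, standing beside the tray on its +y side; origin at the middle of its underside, x along its length. Not to be moved.
- coach: dark green model railway passenger coach with grey rounded roof, 200 long x 31 wide x 45 mm high, loose, standing beside the tray on its -y side; origin at the middle of its underside, x along its length. Not to be moved.
Mind the look-alikes: they are no part of the job. Leave any purple or yellow look-alike of the crate1 alone.

How it is judged (in metres and radians):
At the end, for the whole second after the job is handed in: Each crate's centre is at least 12 mm behind the tray's front edge and between its walls, lying on the tray's floor (centre under 20 mm high) and at rest; the van, tank wagon and coach are within 10 mm of where they stood (x of crate1 in the frame of tray between 0.012 and 0.12 m and y of crate1 in the frame of tray between -0.11 and 0.11 m and height (world z) of each of crate1, crate2, crate3 below 0.02 m and linear speed of each of crate1, crate2, crate3 below 0.02 m/s and x of crate2 in the frame of tray between 0.012 and 0.12 m and y of crate2 in the frame of tray between -0.11 and 0.11 m and x of crate3 in the frame of tray between 0.012 and 0.12 m and y of crate3 in the frame of tray between -0.11 and 0.11 m and distance of each of van, tank_wagon, coach from where it was at the start of the episode below 0.01 m); the robot touches nothing.
It fails at once if a crate is lifted (its centre more than 24 mm above the table) (height (world z) of any of crate1, crate2, crate3 above 0.024 m).
It fails at once if the van, tank wagon or coach is displaced by more than 10 mm (distance of any of van, tank_wagon, coach from where it was at the start of the episode above 0.01 m).
It also fails if it takes over 56 s, if anything falls off the work surface, if the arm or the gripper's body presses on something with over 40 N, if the wrist force passes 120 N, or if a joint passes its speed limit or range.

ROBOT

A 6-joint arm with a two-finger parallel gripper is mounted at the origin on the work surface. World frame = base frame: x ahead of the robot, y to its left, z up, the work surface at z = 0. Lengths are in m, angles in degrees, forces in N, time in s.
With the tool pointing down it reaches from about 0.35 to 0.875 m from the base axis. Payload 4.2 kg.
Tool frame: the origin (TCP) lies at the very end of the fingers, on their centre line; the grasp point (between the pads) lies 19 mm behind it; z points along the fingers, y is the line along which they close (so a half turn about z gives the same grasp; the last joint's range is limited). The gripper opens to 87 mm and grips with 3 to 60 N. Pads are 19 mm wide; open, the fingers measure 117 mm over their backs; the gripper's body (75 mm by 190 mm) begins 51 mm behind the grasp point.
Start: joints at [81.795, 22.042, 0.453, 0, -68.411, -14.817], TCP at [0.244, 0.575, 0.223] pointing down, gripper open.
Joint ranges: [-179.83, 179.83], [-69.29, 118.12], [-61.27, 80.66], [-181.25, 117.63], [-171.15, -9.14], [-177.46, 177.46]. Speed limits (degrees/s): [159.86, 159.86, 180, 180, 180, 180].

INTERFACE

Orientations are given as a 3x3 rotation matrix whose columns are the frame's x, y, z axes.
In Python, from station import monitor, cams, ticket gives the robot as it stands.
- The arm moves only by the tool drive_tool, never from a script. Its argument "moves" is a list of rows, each an object with "delta_pos": the shift along the tool's x, y, z in mm, a list of three; "turn": the turn about the tool's z in rad; "claw": the opening, from 0 (shut) to 1 (fully open). A call has 1 to 12 rows; each row shifts and turns the commanded pose from where the row before left it, along the tool's axes as they then stand; what a row does not reach is not made up. A row lasts 1/8 s, in which the tool goes at most 62.5 mm and 10.7 degrees, less where a joint would pass 70% of its speed; a pose out of reach is approached as far as the arm can. A call is refused whole if a number of a shift passes 62.5 or a number of a turn 0.188, either way. A call with a gripper value outside its range is refused whole. The fingers move at their own pace and stop on an object; the grip force is fixed at half the most. Time passes only in rows, so rows that do not move let the fingers close. It gives the time, the measured TCP pose, the force, the opening and the grip force at its end, in the units of the state.
- monitor.sense(): the state, without advancing time (a new reading comes with each control period).
- cams.capture(name): name is "scene" or "top" or "wrist"; returns a dict with "color" (400x640x3 uint8, red, green, blue), "range_z" (400x640 float32, m along the optical axis (not along the pixel's ray), 0 where there is no reading), "vertical_fov" (degrees; the focal length in pixels is half the picture's height over the tangent of half this angle, whatever the lens; pixels are square), "cx", "cy" (the principal point, pixels), "extrinsics" (4x4, takes a point from camera to world coordinates). Camera axes: x right, y down, z forward; pixel columns grow to the right and rows downward; lengths in m; the calibration is good to about 2 mm. A picture is of the moment at which its call begins.
- ticket.finish_job(): hands the job in; it is judged then, once.
The state is a dict: "time_s": time; "joints": joint angles; "joint_velocities": joint speeds; "effort": joint torques, N m; "tcp_pos": TCP position; "ee_rot": TCP orientation; "wrist_force": force on the tool from outside, world axes, zero at the start; "moment": the same for the moment, N m; "gripper_width": opening from 0.0 (shut) to 1.0 (fully open); "gripper_force": force on a finger pad.
Only numpy, scipy, OpenCV 4.12 (cv2) and the standard library are available. Lean on these libraries where they do the work, as an engineer would, in place of code of your own. Each camera call takes 0.05 s, during which the arm holds its last target. There are 200 camera calls.

## Working session

There is one attempt and no reset: what is moved stays moved. The work goes in short steps, Python scripts to look and compute and a tool call to move; the robot and the scene stay as the last step left them, time stands still between calls to the robot, and variables do not carry over. Pictures are saved under pics/ and viewed, at most 10 in all, crops included, and the job is handed in when it is done.

Besides the shell and the picture viewer there is one more tool, called as name(argument=value, ...) on one line, values as JSON. drive_tool: Moves the arm, as the interface text tells. Its arguments: {"type":"object","properties":{"moves":{"type":"array","items":{"type":"object","properties":{"delta_pos":{"type":"array","items":{"type":"number"}},"turn":{"type":"number"},"claw":{"type":"number"}}}}},"required":["moves"]}

```bash
mkdir -p pics; cat > h.py <<'E'
import numpy as np, cv2
from station import monitor, cams, ticket
def cap(n):
    d=cams.capture(n); f=200/np.tan(np.radians(d["vertical_fov"]/2)); z=d["range_z"]
    v,u=np.mgrid[0:400,0:640]; E=np.array(d["extrinsics"])
    P=np.stack([(u-d["cx"])/f*z,(v-d["cy"])/f*z,z],-1)@E[:3,:3].T+E[:3,3]
    return d["color"],P,z
E
python3 - <<'E'
from h import *
for n in("top","scene"):
    c,P,z=cap(n); cv2.imwrite(f"pics/{n}0.png",c[...,::-1]); np.save(f"{n}.npy",P); np.save(f"{n}c.npy",c)
s=monitor.sense(); print(s["time_s"],s["tcp_pos"],s["ee_rot"],s["gripper_width"])
E
```

```text
0.1 [0.24416893 0.57472921 0.22154541] [[ 9.20316683e-01 -3.91173551e-01 -6.74853073e-04]
 [-3.91174113e-01 -9.20314708e-01 -1.91100785e-03]
 [ 1.26458520e-04  2.02271746e-03 -9.99997946e-01]] 0.9954286090583546
```

View pics/top0.png

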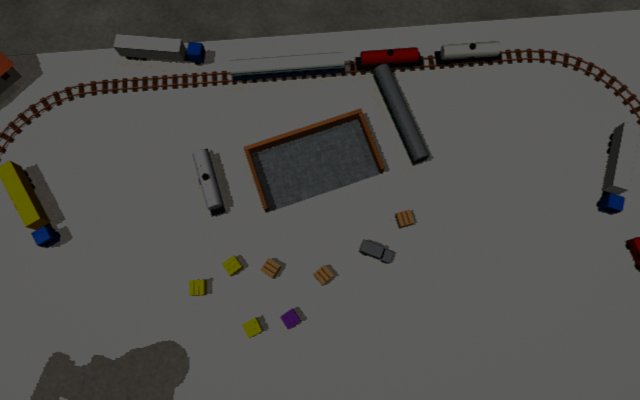

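View pics/scene0.png

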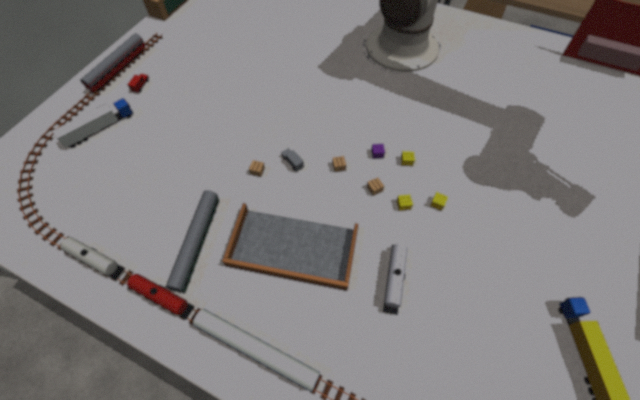

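The top picture shows three pale wood crates at (271,268), (324,274) and (404,218). The look-alikes are yellow at (232,265), (198,288) and (252,327), and purple at (291,319). The van is at (377,250), and the tray's open front runs from (267,209) to (383,170). By the description, I choose the three pale wood ones. Next I check them in a crop and measure.

```bash
python3 - <<'E'
from h import *
P=np.load("top.npy"); c=np.load("topc.npy")
cv2.imwrite("pics/crop.png",cv2.resize(c[100:345,180:450,::-1],None,fx=2.4,fy=2.4,interpolation=cv2.INTER_CUBIC))
Z=P[...,2]
print("table z",np.median(Z[230:250,100:180]))
def obj(u,v,r,lo,hi):
    S=np.zeros(Z.shape,bool); S[v-r:v+r,u-r:u+r]=1
    m=S&(Z>lo)&(Z<hi); q=P[m]; 
    rc=cv2.minAreaRect((q[:,:2]*1000).astype(np.float32)); return rc, q[:,2].max().round(4), m.sum()
for n,u,v,r,lo in[("A",271,268,15,.015),("B",324,274,15,.015),("C",404,218,15,.015),("van",377,250,24,.008),("y1",232,265,15,.015),("purple",291,319,15,.015),("y2",198,288,15,.015),("tank",208,180,40,.01),("coach",402,113,60,.01)]:
    print(n,obj(u,v,r,lo,.06))
m=(Z>.022)&(Z<.04); S=np.zeros_like(m); S[105:215,242:388]=1
q=P[m&S]; 
import itertools
print("tray",cv2.minAreaRect((q[:,:2]*1000).astype(np.float32)), cv2.boxPoints(cv2.minAreaRect((q[:,:2]*1000).astype(np.float32))))
E
```

```text
table z -0.0009492076441754427
A (((469.56451416015625, 105.87210845947266), (26.124521255493164, 25.73068618774414), 52.38279342651367), np.float64(0.0245), np.int64(222))
B (((449.5677490234375, 13.092395782470703), (25.981836318969727, 26.164806365966797), 36.33662414550781), np.float64(0.0249), np.int64(221))
C (((539.41943359375, -143.70053100585938), (25.91525650024414, 26.485610961914062), 10.362728118896484), np.float64(0.0244), np.int64(211))
van (((504.8305969238281, -96.66068267822266), (59.96997833251953, 71.77301788330078), 63.1202278137207), np.float64(0.0327), np.int64(450))
y1 (((479.6524353027344, 174.30812072753906), (26.866943359375, 26.105670928955078), 32.927146911621094), np.float64(0.0246), np.int64(228))
purple (((378.86346435546875, 76.47330474853516), (26.03415298461914, 25.965166091918945), 29.846389770507812), np.float64(0.0254), np.int64(236))
y2 (((445.9880676269531, 236.50714111328125), (26.227863311767578, 25.97648811340332), 88.00701141357422), np.float64(0.0246), np.int64(224))
tank (((637.8529663085938, 189.33453369140625), (101.68426513671875, 128.98883056640625), 85.4351806640625), np.float64(0.0491), np.int64(1127))
coach (((751.483642578125, -169.3505096435547), (239.64602661132812, 246.77334594726562), 85.11306762695312), np.float64(0.0541), np.int64(3726))
tray ((673.1871337890625, -12.0477294921875), (128.54299926757812, 288.3904724121094), 14.576876640319824) [[ 574.6936   111.33021]
 [ 647.2754  -167.77722]
 [ 771.68066 -135.42566]
 [ 699.0989   143.68176]]
```

View pics/crop.png

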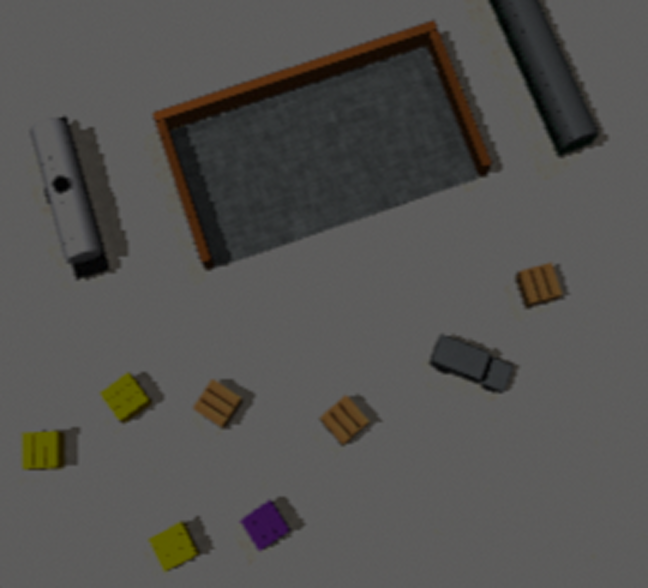

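The crop confirms three pale slatted crates: A at crop (219,403), B at (346,420) and C at (541,285). Yellow and purple stay apart, and the van is at (473,363). In the tray frame (origin about (604,-3) mm, yaw 14.6°) I get A (-103,139), B (-146,55) and C (-98,-120). I'll push with a narrow two-finger fork along tool x, starting with B.

drive_tool(moves=[{"turn":-0.129,"claw":0.14},{"turn":-0.129,"claw":0.14},{"turn":-0.129,"claw":0.14}])

```text
invalid input
```

```bash
cat >> h.py <<'E'
O=np.array([604.4,-2.9]); ex=np.array([.9678,.2517]); ey=np.array([-.2517,.9678])
def T(w): r=np.asarray(w)-O; return np.stack([r@ex,r@ey],-1)   # world mm -> tray mm
def where():
    s=monitor.sense(); R=np.array(s["ee_rot"]); p=np.array(s["tcp_pos"])*1000
    print("t",round(s["time_s"],2),"tcp",p.round(1),"tray",T(p[:2]).round(1),"yaw",np.degrees(np.arctan2(R[1,0],R[0,0])).round(2),"claw",round(s["gripper_width"],3),"F",np.round(s["wrist_force"],1))
    return p,R
def goto(tx,ty,z):
    p,R=where(); w=O+tx*ex+ty*ey
    print("need tool mm",(R.T@(np.array([w[0],w[1],z])-p)).round(1))
E
python3 - <<'E'
from h import *
P=np.load("top.npy").reshape(-1,3)*1000; t=T(P[:,:2]); 
def box(n,x0,x1,y0,y1,lo):
    m=(P[:,2]>lo)&(t[:,0]>x0)&(t[:,0]<x1)&(t[:,1]>y0)&(t[:,1]<y1); print(n,cv2.boxPoints(cv2.minAreaRect(t[m].astype(np.float32))).round(0).tolist())
box("van",-170,-70,-100,0,8); box("tank",-60,130,123,230,10); box("coach",-70,250,-260,-125,10); box("tray",-20,140,-121,121,20)
goto(-188,66,100)
E
```

```text
van [[-167.0, -64.0], [-149.0, -80.0], [-109.0, -35.0], [-127.0, -20.0]]
tank [[-60.0, 190.0], [129.0, 181.0], [131.0, 212.0], [-59.0, 221.0]]
coach [[-15.0, -209.0], [209.0, -265.0], [238.0, -147.0], [15.0, -91.0]]
tray [[-0.0, -118.0], [129.0, -118.0], [129.0, 118.0], [0.0, 118.0]]
t 0.1 tcp [244.2 574.7 221.5] tray [-203.2  649.7] yaw -23.03 claw 0.995 F [-0.3  0.   0.2]
need tool mm [368.3 452.9 122.5]
```

drive_tool(moves=[{"delta_pos":[0,0,0],"turn":-0.129,"claw":0.14},{"delta_pos":[0,0,0],"turn":-0.129,"claw":0.14},{"delta_pos":[0,0,0],"turn":-0.129,"claw":0.14}])

```text
time_s: 0.48
tcp_pos: [0.2443, 0.5749, 0.2219]
ee_rot: [[1.0, -0.011, -0.001], [-0.011, -1.0, -0.001], [-0.0, 0.001, -1.0]]
wrist_force: [0.3, 0.6, -0.4]
gripper_width: 0.747
gripper_force: 0.0
```

```bash
python3 -c "
from h import *
goto(-188,66,100)"
```

```text
t 0.47 tcp [244.3 574.9 221.9] tray [-203.1  649.8] yaw -0.61 claw 0.747 F [ 0.3  0.6 -0.4]
need tool mm [167.6 559.3 122.5]
```

drive_tool(moves=[{"delta_pos":[14,46.5,8],"turn":0,"claw":0.14},{"delta_pos":[14,46.5,8],"turn":0,"claw":0.14},{"delta_pos":[14,46.5,8],"turn":0,"claw":0.14},{"delta_pos":[14,46.5,8],"turn":0,"claw":0.14},{"delta_pos":[14,46.5,8],"turn":0,"claw":0.14},{"delta_pos":[14,46.5,8],"turn":0,"claw":0.14},{"delta_pos":[14,46.5,8],"turn":0,"claw":0.14},{"delta_pos":[14,46.5,8],"turn":0,"claw":0.14},{"delta_pos":[14,46.5,8],"turn":0,"claw":0.14},{"delta_pos":[14,46.5,8],"turn":0,"claw":0.14},{"delta_pos":[14,46.5,8],"turn":0,"claw":0.14},{"delta_pos":[14,46.5,8],"turn":0,"claw":0.14}])

```text
time_s: 1.98
tcp_pos: [0.4042, 0.0133, 0.1263]
ee_rot: [[1.0, -0.014, 0.0], [-0.014, -1.0, 0.0], [0.0, -0.0, -1.0]]
wrist_force: [0.7, 0.6, -1.0]
gripper_width: 0.136
gripper_force: 0.0
```

```bash
python3 -c "
from h import *
goto(-188,66,5)"
```

```text
t 1.98 tcp [404.2  13.3 126.3] tray [-189.7   66. ] yaw -0.83 claw 0.136 F [ 0.7  0.6 -1. ]
need tool mm [  1.6  -0.4 121.3]
```

drive_tool(moves=[{"delta_pos":[0,0,40],"turn":0,"claw":0.14},{"delta_pos":[0,0,40],"turn":0,"claw":0.14},{"delta_pos":[0,0,30],"turn":0,"claw":0.14},{"delta_pos":[0,0,10],"turn":0,"claw":0.14},{"delta_pos":[10,0,0],"turn":0,"claw":0.14},{"delta_pos":[10,0,0],"turn":0,"claw":0.14},{"delta_pos":[8,0,0],"turn":0,"claw":0.14},{"delta_pos":[8,0,0],"turn":0,"claw":0.14},{"delta_pos":[8,0,0],"turn":0,"claw":0.14},{"delta_pos":[10,0,0],"turn":0,"claw":0.14},{"delta_pos":[12,0,0],"turn":0,"claw":0.14},{"delta_pos":[12,0,0],"turn":0,"claw":0.14}])

```text
time_s: 3.48
tcp_pos: [0.483, 0.0136, 0.0065]
ee_rot: [[1.0, -0.015, 0.0], [-0.015, -1.0, -0.0], [0.0, 0.0, -1.0]]
wrist_force: [-1.0, 0.1, -0.1]
gripper_width: 0.139
gripper_force: 0.3
```

```bash
python3 - <<'E'
from h import *
goto(50,0,5)
for n in("scene",):
    c,P,z=cap(n); cv2.imwrite("pics/s1.png",cv2.resize(c[100:320,200:480,::-1],None,fx=2.5,fy=2.5))
E
```

```text
t 3.48 tcp [483.   13.6   6.5] tray [-113.3   46.5] yaw -0.84 claw 0.139 F [-1.   0.1 -0.1]
need tool mm [169.8   1.5   1.6]
```

View pics/s1.png

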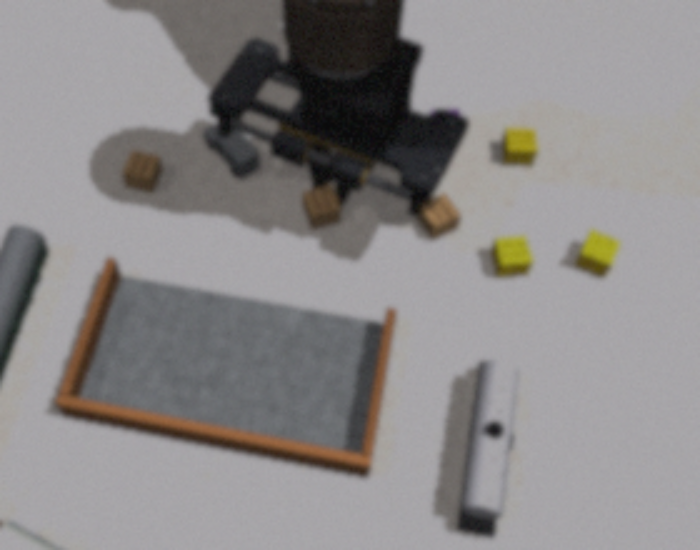

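The crate at crop (322,205) is moving ahead of the two fingertips, with the others unmoved. I continue the push.

drive_tool(moves=[{"delta_pos":[14,0,0],"turn":0,"claw":0.14},{"delta_pos":[14,0,0],"turn":0,"claw":0.14},{"delta_pos":[14,0,0],"turn":0,"claw":0.14},{"delta_pos":[14,0,0],"turn":0,"claw":0.14},{"delta_pos":[14,0,0],"turn":0,"claw":0.14},{"delta_pos":[14,0,0],"turn":0,"claw":0.14},{"delta_pos":[14,0,0],"turn":0,"claw":0.14},{"delta_pos":[14,0,0],"turn":0,"claw":0.14},{"delta_pos":[14,0,0],"turn":0,"claw":0.14},{"delta_pos":[14,0,0],"turn":0,"claw":0.14},{"delta_pos":[14,0,0],"turn":0,"claw":0.14},{"delta_pos":[12,0,0],"turn":0,"claw":0.14}])

```text
time_s: 5.03
tcp_pos: [0.649, 0.0111, 0.0065]
ee_rot: [[1.0, -0.015, -0.0], [-0.015, -1.0, -0.0], [-0.0, 0.0, -1.0]]
wrist_force: [-0.2, 0.8, -0.3]
gripper_width: 0.136
gripper_force: 0.1
```

drive_tool(moves=[{"delta_pos":[-10,0,0],"turn":0,"claw":0.14},{"delta_pos":[-15,0,-10],"turn":0.08,"claw":0.14},{"delta_pos":[0,0,-40],"turn":0.08,"claw":0.14},{"delta_pos":[0,0,-45],"turn":0.085,"claw":0.14}])

```text
time_s: 5.52
tcp_pos: [0.6212, 0.0114, 0.1017]
ee_rot: [[0.966, -0.259, -0.003], [-0.259, -0.966, -0.001], [-0.003, 0.001, -1.0]]
wrist_force: [0.1, 0.5, 0.5]
gripper_width: 0.141
gripper_force: 0.0
```

```bash
python3 - <<'E'
from h import *
goto(-141,160,100)
c,P,z=cap("scene"); P=P*1000; t=T(P[...,:2])
m=(t[...,0]>10)&(t[...,0]<112)&(abs(t[...,1])<104)&(P[...,2]>12)&(P[...,2]<30)
print("in tray",m.sum(),np.median(t[m],0) if m.any() else None)
E
```

```text
t 5.53 tcp [621.2  11.4 101.7] tray [19.9  9.6] yaw -15.04 claw 0.141 F [0.1 0.5 0.5]
need tool mm [-214.2  -51.3    2.3]
in tray 196 [71.09887868 -3.8289634 ]
```

drive_tool(moves=[{"delta_pos":[-36,-8.5,0],"turn":0,"claw":0.14},{"delta_pos":[-36,-8.5,0],"turn":0,"claw":0.14},{"delta_pos":[-36,-8.5,0],"turn":0,"claw":0.14},{"delta_pos":[-36,-8.5,0],"turn":0,"claw":0.14},{"delta_pos":[-36,-8.5,0],"turn":0,"claw":0.14},{"delta_pos":[-36,-8.5,0],"turn":0,"claw":0.14},{"delta_pos":[0,0,0],"turn":0,"claw":0.14},{"delta_pos":[0,0,40],"turn":0,"claw":0.14},{"delta_pos":[0,0,40],"turn":0,"claw":0.14},{"delta_pos":[0,0,15],"turn":0,"claw":0.14}])

```text
time_s: 6.82
tcp_pos: [0.4264, 0.1152, 0.0046]
ee_rot: [[0.966, -0.257, -0.003], [-0.257, -0.966, -0.002], [-0.002, 0.003, -1.0]]
wrist_force: [-0.0, -0.1, 0.1]
gripper_width: 0.139
gripper_force: 0.0
```

```bash
python3 -c "
from h import *
goto(-103,139,6);goto(22,68,6)"
```

```text
t 6.83 tcp [426.4 115.2   4.6] tray [-142.5  159. ] yaw -14.91 claw 0.139 F [-0.  -0.1  0.1]
need tool mm [44.3 -2.  -1.5]
t 6.83 tcp [426.4 115.2   4.6] tray [-142.5  159. ] yaw -14.91 claw 0.139 F [-0.  -0.1  0.1]
need tool mm [188.   -1.7  -1.9]
```

drive_tool(moves=[{"delta_pos":[10,-2,-1],"turn":0,"claw":0.14},{"delta_pos":[8,0,0],"turn":0,"claw":0.14},{"delta_pos":[8,0,0],"turn":0,"claw":0.14},{"delta_pos":[8,0,0],"turn":0,"claw":0.14},{"delta_pos":[10,0,0],"turn":0,"claw":0.14},{"delta_pos":[14,0,0],"turn":0,"claw":0.14},{"delta_pos":[14,0,0],"turn":0,"claw":0.14},{"delta_pos":[14,0,0],"turn":0,"claw":0.14}])

```text
time_s: 7.82
tcp_pos: [0.5121, 0.0959, 0.0075]
ee_rot: [[0.966, -0.257, 0.0], [-0.257, -0.966, -0.0], [0.0, -0.0, -1.0]]
wrist_force: [-0.6, 0.3, 0.5]
gripper_width: 0.136
gripper_force: 0.2
```

```bash
python3 - <<'E'
from h import *
goto(22,68,6)
c,P,z=cap("scene"); P=P*1000; t=T(P[...,:2])
m=(t[...,0]>-100)&(t[...,0]<0)&(t[...,1]>60)&(t[...,1]<150)&(P[...,2]>17)&(P[...,2]<27)&(c[...,0]>c[...,2]*1.3)
print("A",m.sum(),np.median(t[m],0) if m.any() else None)
E
```

```text
t 7.83 tcp [512.1  95.9   7.5] tray [-64.4 118.8] yaw -14.89 claw 0.136 F [-0.6  0.3  0.5]
need tool mm [100.3   1.7   1.5]
A 172 [-41.37646799 109.32867934]
```

drive_tool(moves=[{"delta_pos":[14,0,0],"turn":0,"claw":0.14},{"delta_pos":[14,0,0],"turn":0,"claw":0.14},{"delta_pos":[14,0,0],"turn":0,"claw":0.14},{"delta_pos":[14,0,0],"turn":0,"claw":0.14},{"delta_pos":[14,0,0],"turn":0,"claw":0.14},{"delta_pos":[14,0,0],"turn":0,"claw":0.14},{"delta_pos":[12,0,0],"turn":0,"claw":0.14},{"delta_pos":[6,0,0],"turn":0,"claw":0.14},{"delta_pos":[-10,0,0],"turn":0,"claw":0.14},{"delta_pos":[-15,0,-15],"turn":0,"claw":0.14},{"delta_pos":[0,0,-40],"turn":-0.13,"claw":0.14},{"delta_pos":[0,0,-40],"turn":-0.13,"claw":0.14}])

```text
time_s: 9.38
tcp_pos: [0.5838, 0.0766, 0.1033]
ee_rot: [[1.0, 0.005, -0.002], [0.005, -1.0, -0.001], [-0.002, 0.001, -1.0]]
wrist_force: [0.9, 0.1, 0.8]
gripper_width: 0.141
gripper_force: 0.0
```

drive_tool(moves=[{"delta_pos":[0,0,0],"turn":-0.14,"claw":0.14},{"delta_pos":[0,0,0],"turn":-0.14,"claw":0.14},{"delta_pos":[0,0,0],"turn":-0.14,"claw":0.14},{"delta_pos":[0,0,0],"turn":-0.14,"claw":0.14},{"delta_pos":[0,0,0],"turn":-0.15,"claw":0.14},{"delta_pos":[0,0,0],"turn":0,"claw":0.14}])

```text
time_s: 10.12
tcp_pos: [0.5844, 0.0766, 0.1025]
ee_rot: [[0.759, 0.651, -0.001], [0.651, -0.759, -0.0], [-0.001, -0.0, -1.0]]
wrist_force: [-0.1, -1.1, -0.1]
gripper_width: 0.135
gripper_force: 0.0
```

```bash
python3 - <<'E'
from h import *
goto(-137,-139,100)
c,P,z=cap("scene"); P=P*1000; t=T(P[...,:2])
m=(t[...,0]>8)&(t[...,0]<112)&(t[...,1]>25)&(t[...,1]<104)&(P[...,2]>17)&(P[...,2]<27)
print("A",m.sum(),np.median(t[m],0) if m.any() else None)
E
```

```text
t 10.12 tcp [584.4  76.6 102.5] tray [ 0.6 82. ] yaw 40.62 claw 0.135 F [-0.1 -1.1 -0.1]
need tool mm [-220.7  138.1    2.6]
A 189 [47.56449079 59.02716662]
```

drive_tool(moves=[{"delta_pos":[-37,23,0],"turn":0,"claw":0.14},{"delta_pos":[-37,23,0],"turn":0,"claw":0.14},{"delta_pos":[-37,23,0],"turn":0,"claw":0.14},{"delta_pos":[-37,23,0],"turn":0,"claw":0.14},{"delta_pos":[-37,23,0],"turn":0,"claw":0.14},{"delta_pos":[-37,23,0],"turn":0,"claw":0.14},{"delta_pos":[0,0,0],"turn":0,"claw":0.14},{"delta_pos":[0,0,40],"turn":0,"claw":0.14},{"delta_pos":[0,0,40],"turn":0,"claw":0.14},{"delta_pos":[0,0,15],"turn":0,"claw":0.14}])

```text
time_s: 11.42
tcp_pos: [0.5057, -0.1722, 0.0056]
ee_rot: [[0.759, 0.651, -0.004], [0.651, -0.759, 0.0], [-0.003, -0.003, -1.0]]
wrist_force: [0.5, 0.2, 0.1]
gripper_width: 0.14
gripper_force: 0.0
```

```bash
python3 -c "
from h import *
goto(-98,-120,6);goto(24,-60,6)"
```

```text
t 11.43 tcp [ 505.7 -172.2    5.6] tray [-138.1 -139. ] yaw 40.65 claw 0.14 F [0.5 0.2 0.1]
need tool mm [44.4  0.5 -0.5]
t 11.43 tcp [ 505.7 -172.2    5.6] tray [-138.1 -139. ] yaw 40.65 claw 0.14 F [0.5 0.2 0.1]
need tool mm [180.4   0.3  -0.9]
```

drive_tool(moves=[{"delta_pos":[10,0,0],"turn":0,"claw":0.14},{"delta_pos":[8,0,0],"turn":0,"claw":0.14},{"delta_pos":[8,0,0],"turn":0,"claw":0.14},{"delta_pos":[8,0,0],"turn":0,"claw":0.14},{"delta_pos":[10,0,0],"turn":0,"claw":0.14},{"delta_pos":[14,0,0],"turn":0,"claw":0.14},{"delta_pos":[14,0,0],"turn":0,"claw":0.14},{"delta_pos":[14,0,0],"turn":0,"claw":0.14}])

```text
time_s: 12.42
tcp_pos: [0.5732, -0.1162, 0.0075]
ee_rot: [[0.758, 0.652, -0.0], [0.652, -0.758, -0.0], [-0.0, 0.0, -1.0]]
wrist_force: [0.1, 0.2, 1.0]
gripper_width: 0.141
gripper_force: 0.3
```

```bash
python3 - <<'E'
from h import *
goto(24,-60,6)
c,P,z=cap("scene"); P=P*1000; t=T(P[...,:2])
m=(t[...,0]>-100)&(t[...,0]<0)&(t[...,1]<-60)&(t[...,1]>-150)&(P[...,2]>17)&(P[...,2]<27)&(c[...,0]>c[...,2]*1.3)
print("C",m.sum(),np.median(t[m],0) if m.any() else None)
E
```

```text
t 12.43 tcp [ 573.2 -116.2    7.5] tray [ -58.7 -101.8] yaw 40.7 claw 0.141 F [0.1 0.2 1. ]
need tool mm [92.7 -1.1  1.5]
C 158 [-38.71858903 -90.72271117]
```

drive_tool(moves=[{"delta_pos":[14,0,0],"turn":0,"claw":0.14},{"delta_pos":[14,0,0],"turn":0,"claw":0.14},{"delta_pos":[14,0,0],"turn":0,"claw":0.14},{"delta_pos":[14,0,0],"turn":0,"claw":0.14},{"delta_pos":[14,0,0],"turn":0,"claw":0.14},{"delta_pos":[12,0,0],"turn":0,"claw":0.14},{"delta_pos":[6,0,0],"turn":0,"claw":0.14},{"delta_pos":[-10,0,0],"turn":0,"claw":0.14},{"delta_pos":[-15,0,-15],"turn":0,"claw":0.14},{"delta_pos":[-10,0,-40],"turn":0,"claw":0.14},{"delta_pos":[-30,0,-40],"turn":0,"claw":0.14},{"delta_pos":[-40,0,-40],"turn":0,"claw":0.14}])

```text
time_s: 13.98
tcp_pos: [0.5579, -0.1292, 0.1448]
ee_rot: [[0.758, 0.652, 0.001], [0.652, -0.758, -0.0], [0.001, 0.001, -1.0]]
wrist_force: [1.0, 0.4, 0.5]
gripper_width: 0.143
gripper_force: 0.0
```

drive_tool(moves=[{"delta_pos":[-40,0,-20],"turn":0,"claw":0.14},{"delta_pos":[-30,0,0],"turn":0,"claw":0.14},{"delta_pos":[0,0,0],"turn":0,"claw":0.14},{"delta_pos":[0,0,0],"turn":0,"claw":0.14}])

```text
time_s: 14.48
tcp_pos: [0.5061, -0.174, 0.1633]
ee_rot: [[0.759, 0.651, 0.001], [0.651, -0.759, -0.0], [0.001, 0.001, -1.0]]
wrist_force: [0.2, -0.7, 0.8]
gripper_width: 0.139
gripper_force: 0.0
```

```bash
python3 - <<'E'
from h import *
where()
c,P,z=cap("scene"); P=P*1000; t=T(P[...,:2])
cv2.imwrite("pics/s2.png",cv2.resize(c[100:320,160:480,::-1],None,fx=2.4,fy=2.4))
m=(t[...,0]>-40)&(t[...,0]<112)&(abs(t[...,1])<104)&(P[...,2]>14)&(P[...,2]<27)
n,l,st,ce=cv2.connectedComponentsWithStats(m.astype(np.uint8))
for i in range(1,n):
    if st[i,4]>30: print(st[i,4],np.median(t[l==i],0).round(1),np.median(P[l==i][:,2]).round(1))
E
```

```text
t 14.47 tcp [ 506.1 -174.   163.3] tray [-138.2 -140.9] yaw 40.65 claw 0.139 F [ 0.2 -0.7  0.8]
186 [ 41.  -51.2] 21.7
196 [48.1 59.3] 21.6
193 [71.1 -3.7] 21.8
```

View pics/s2.png

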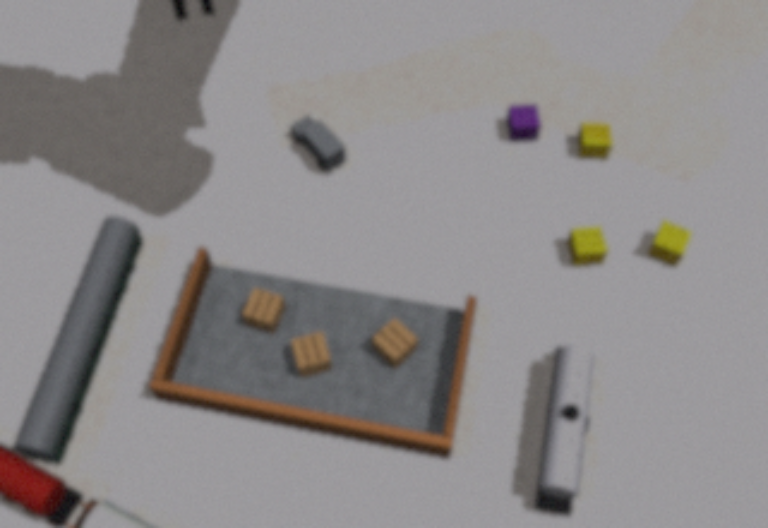

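The three crates lie inside the tray at crop (263,308), (310,353) and (394,341). The van, coach and tank wagon stand where they were, and the fingers are well clear.

```bash
python3 -c "
from station import ticket
print(ticket.finish_job())"
```

```text
the job is handed in; nothing more can be done
None
```

All three crates were slid into the tray and lie at least 40 mm behind its front edge; the van, tank wagon and coach look unmoved in the last picture, and the job was handed in at about 14.5 s (no verdict came back).

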